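# Clear a jammed jar from a sample-tube feed chute

### The arm

A 7-joint arm with a two-finger parallel gripper is mounted at the origin on the work surface. World frame = base frame: x ahead of the robot, y to its left, z up, the work surface at z = 0. Lengths are in m, angles in rad, forces in N, time in s.
With the tool pointing down it reaches from about 0.4 to 0.925 m from the base axis. Payload 5.6 kg.
Tool frame: the origin (TCP) lies between the finger pads; the fingertips stand 22 mm ahead of it and the grasp point (between the pads) lies 3 mm ahead of it (env.tips_ahead is the z of the fingertips in the tool frame, in m); z points along the fingers, y is the direction in which the jaws open and shut (so a half turn about z gives the same grasp; the last joint's range is limited). The gripper opens to 85 mm and grips with 20 to 120 N. Pads are 22 mm wide; open, the fingers measure 114 mm over their backs; the gripper's body (76 mm by 85 mm) begins 54 mm behind the grasp point. The pads swing forward as they close: fully open they stand 13 mm farther back than shut.
Start: joints at [-1.291, 0.468, -0.012, 1.603, 0.006, 1.071, -0.056], TCP at [0.206, 0.616, 0.253] pointing down, gripper open.
Joint ranges: [-2.53, 2.53], [-0.31, 2.02], [-1.57, 1.55], [0.28, 2.44], [-1.29, 4.43], [0.15, 1.84], [-2.92, 2.92]. Speed limits (rad/s): [2.57, 2.57, 3.14, 3.14, 3.14, 3.14, 3.14].

### API

Orientations are given as [roll, pitch, yaw] about the fixed x, y, z axes, in that order (R = Rz(yaw) Ry(pitch) Rx(roll)).
In Python, from plant import env gives the robot as it stands. The module is installed in compiled form; this text tells all that it offers.
- The arm moves only by the shell command python3 -m crank 'ROWS' [OPENING]. ROWS is JSON, a list of rows, each a list of 2 entries, a list of its own where there are three numbers: the shift along the tool's x, y, z in m, then the turn about the tool's z in rad. A call has 1 to 20 rows; each row is the pose to reach, as a shift and turn from the pose commanded when the call began, along the tool's axes at that moment; what a row does not reach only later rows make up. A row lasts 1/12 s, in which the tool goes at most 41.7 mm and 7.16 degrees, less where a joint would pass 70% of its speed; a pose out of reach is approached as far as the arm can. A call with a gripper value outside its range is refused whole. OPENING is the opening, from -1 (shut) to 1 (fully open), set as the call begins (- or left out, the last holds). The fingers move at their own pace and stop on an object; the grip force is fixed at half the most. Time passes only in rows, so rows that repeat a pose let the fingers close. It gives the time, the measured TCP pose, the force and the opening at its end, in the units of the state.
- env.get_state(): the state, without advancing time (a new reading comes with each control period).
- env.snapshot(name): name is "side" or "top"; returns the picture (420x560x3 uint8, blue, green, red); there is no depth.
- env.camera_info(name): a dict with "intrinsics" (3x3 intrinsics, pixels), "extrinsics" (4x4, takes a point from camera to world coordinates). Camera axes: x right, y down, z forward; pixel columns grow to the right and rows downward; lengths in m; the calibration is good to about 2 mm. A picture is of the moment at which its call begins. camera_info takes no time and is no camera call.
- env.close_job(): hands the job in, once; it reports no verdict.
The state is a dict: "clock": time; "joints": joint angles; "qvel": joint speeds; "tau": joint torques, N m; "ee_pos": TCP position; "ee_rot": TCP orientation; "wrist_force": force on the tool from outside, world axes, zero at the start; "torque": the same for the moment, N m; "opening": finger opening in m.
Only numpy, scipy, OpenCV 4.12 (cv2) and the standard library are available. Lean on these libraries where they do the work, as an engineer would, in place of code of your own. Each camera call takes 0.05 s, during which the arm holds its last target. There are 200 camera calls.

### The job

A fat glass jar has got into the sloping feed chute that is meant for slim tubes and is jammed at the height gate, holding up the three tubes behind it. Lift the jar up out of the chute, so that the tubes roll down to the end stop, then lay it gently (no dropping) in the square shallow tray and let go.

Things in the scene. Friction and masses are not known exactly. Their poses are not given: they have to be found in the camera images.
- jar: Jammed jar: cylinder, 34 mm diameter, 52 mm long, clear glass, black cap on one end, 60 g, lying loose across the chute. Origin at its centre (about x -26, z 73 mm in the chute's frame); its y axis runs along it, cap at +y. Grip its flat ends from above: all but their lowest 6 mm stand clear of the low side walls. (A like jar standing upright on the table is no part of the job.)
- chute: Fixed chute, 260 x 63 mm. Origin under its centre, on the table; +x downhill, y across, z up. Floor slopes 0.2 rad, 50 mm high at x = 0; channel 55 mm wide; side walls 4 mm thick, 18 mm high, but 6 mm at x = -65 to 5 mm. Gate: steel tongue 28 mm wide over mid-channel, 22 mm above the floor, from x = -8 to a cross bar on two posts at x = 10 to 25 mm; its top is at z = 82 mm. End stop at x = 118 mm.
- tube_last: Hindmost of three equal slim tubes (16 mm diameter, 50 mm long, clear glass, black cap, 15 g) lying across the chute behind the jar. Origin at its centre, y along it. In the chute's frame it starts at about x -83, z 75 mm; once the jar is out the tubes roll under the gate by themselves in about 1 s and this one rests third from the stop, at about x 78, z 42 mm.
- tray: Open square tray, plain steel, 140 x 140 mm outside, 25 mm high, walls and floor 4 mm thick, fixed on the table left or right of the chute, on its robot side (a rack of capped tubes stands on the other side). Origin at the centre of its underside on the table, z up, x and y along its sides.
Things that resemble listed ones, but are neither listed nor needed, are in the scene too. What is shaped like the tube_last but orange or red is not meant.

How it is judged:
By the outcome, as a careful person would: the job done as asked, in the order asked, and still so for the second after the job is handed in, with the robot touching nothing.
It also fails if it takes over 35 s, if anything falls off the work surface, if the arm or the gripper's body presses on something with over 40 N, if the wrist force passes 120 N, or if a joint passes its speed limit or range.

## Working session

There is one attempt and no reset: what is moved stays moved. The work goes in short steps, Python scripts to look and compute and a shell command to move; the robot and the scene stay as the last step left them, time stands still between calls to the robot, and variables do not carry over. Pictures are saved under pics/ and viewed, about 8 in all and at most 12, crops included, and the job is handed in when it is done.

```bash
mkdir -p pics; python3 - <<'E'
from plant import env
import cv2
s=env.get_state();print({k:s[k] for k in('clock','ee_pos','ee_rot','wrist_force','opening')},env.tips_ahead)
for n in('side','top'):
    cv2.imwrite(f'pics/{n}0.png',env.snapshot(n));c=env.camera_info(n);print(n,c)
E
```

```text
{'clock': 0.0, 'ee_pos': array([0.20609759, 0.61591007, 0.25231056]), 'ee_rot': array([-3.13981483e+00,  1.45041139e-04,  2.81870230e+00]), 'wrist_force': array([-0.45608362, -0.31030611, -0.73509087]), 'opening': 0.08582983842619508} 0.022
side {'intrinsics': array([[382.5834086 ,   0.        , 281.55108956],
       [  0.        , 382.5834086 , 217.02490219],
       [  0.        ,   0.        ,   1.        ]]), 'extrinsics': array([[-9.99752668e-01,  1.96221377e-02,  1.04677684e-02,
         5.12410193e-01],
       [ 5.92705393e-04,  4.94021371e-01, -8.69449558e-01,
         7.96478705e-01],
       [-2.22317603e-02, -8.69228311e-01, -4.93910814e-01,
         5.26305465e-01],
       [ 0.00000000e+00,  0.00000000e+00,  0.00000000e+00,
         1.00000000e+00]])}
top {'intrinsics': array([[439.68119313,   0.        , 282.46628867],
       [  0.        , 439.68119313, 218.10501812],
       [  0.        ,   0.        ,   1.        ]]), 'extrinsics': array([[ 0.148945  , -0.96467997,  0.2172739 ,  0.35874991],
       [-0.98884091, -0.14597246,  0.0297606 , -0.01044361],
       [ 0.00300655, -0.21928201, -0.97565689,  0.89538024],
       [ 0.        ,  0.        ,  0.        ,  1.        ]])}
```

View pics/top0.png

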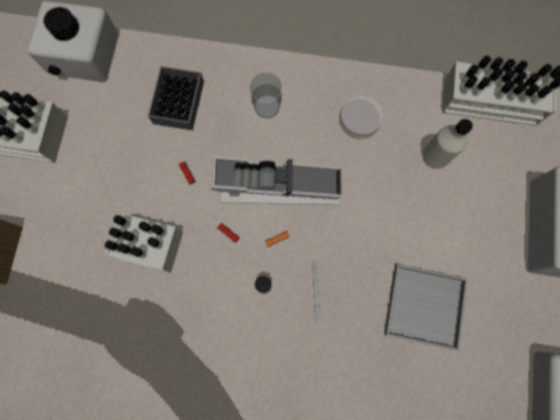

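View pics/side0.png

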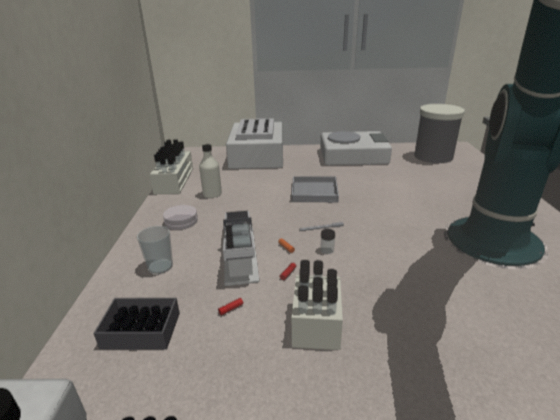

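The top view shows the chute from about (213,175) to (342,183), with its gate bar at (289,178). Uphill is left, the jar is near (266,173), and the tubes are at 240–258. The tray is at (426,306). There are two look-alike jars: the upright one at (263,284), black cap up, is not part of the job. The lying one against the gate is the target, so I'll confirm it with a crop.

```bash
python3 - <<'E'
import cv2,numpy as np
a=cv2.imread('pics/top0.png')[150:215,205:350];b=cv2.imread('pics/side0.png')[200:290,200:290]
a=cv2.resize(a,None,fx=5.5,fy=5.5,interpolation=cv2.INTER_CUBIC)
cv2.imwrite('pics/crop_t.png',cv2.convertScaleAbs(a,alpha=1.5))
t=cv2.imread('pics/top0.png')[255:355,375:475];
t=cv2.resize(t,(400,400),interpolation=cv2.INTER_CUBIC);b=cv2.resize(b,(400,400),interpolation=cv2.INTER_CUBIC)
cv2.imwrite('pics/crop_s.png',cv2.convertScaleAbs(np.hstack([b,t]),alpha=1.5))
E
```

```text
(no output)
```

View pics/crop_t.png

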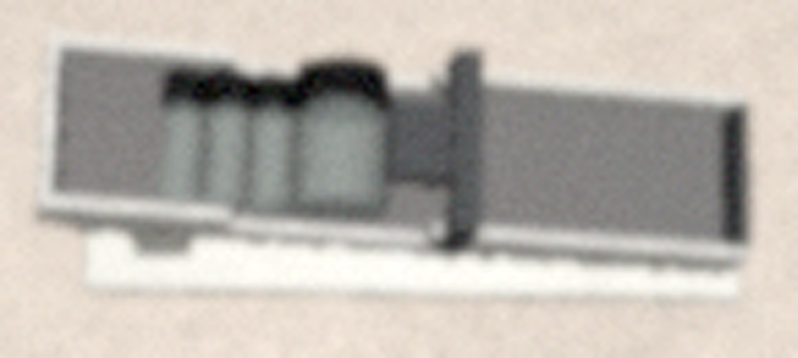

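View pics/crop_s.png

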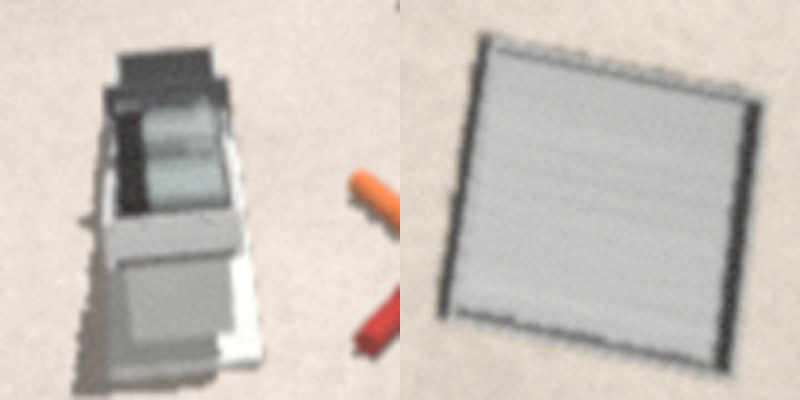

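```bash
cat > h.py <<'E'
from plant import env
import cv2,numpy as np
from scipy.optimize import least_squares
from scipy.spatial.transform import Rotation as R
def proj(n,P):
    c=env.camera_info(n);E=np.linalg.inv(c['extrinsics']);Q=np.atleast_2d(P)@E[:3,:3].T+E[:3,3];q=Q@c['intrinsics'].T
    return q[:,:2]/q[:,2:]
def world(p,L):
    L=np.atleast_2d(L);c,s=np.cos(p[2]),np.sin(p[2]);return np.c_[p[0]+c*L[:,0]-s*L[:,1],p[1]+s*L[:,0]+c*L[:,1],L[:,2]]
def fit(L,uv,p0,n='top'):
    r=least_squares(lambda p:(proj(n,world(p,L))-uv).ravel(),p0);return r.x,r.fun.reshape(-1,2)
E
python3 - <<'E'
from h import *
a=0.2
def w(x,y,h): # h perpendicular above the floor at floor station x
    return [x*1.0+0*h,y,.05-np.tan(a)*x+h/np.cos(a)]
L=np.array([w(-.13,.0315,.018),w(-.13,-.0315,.018),w(.13,.0315,.018),w(.13,-.0315,.018),[.0175,.0315,.082],[.0175,-.0315,.082]])
px=np.array([[52,38],[40,212],[747,103],[745,247],[468,50],[455,242]])
uv=np.array([205,150])+(px+.5)/5.5-.5
p,r=fit(L,uv,[.65,0,-1.57]);print('chute',p.round(4),r.round(1).tolist())
T=np.array([[.07,.07,.025],[.07,-.07,.025],[-.07,-.07,.025],[-.07,.07,.025]])
tp=np.array([[482,35],[764,96],[730,376],[438,322]]);uv2=np.array([375,255])+(np.c_[tp[:,0]-400,tp[:,1]]+.5)/4-.5
t,r=fit(T,uv2,[.4,-.3,-.2]);print('tray',t.round(4),r.round(1).tolist())
jar=world(p,[-.026,0,.073])[0];print('jar',jar)
# overlays: jar silhouettes and outline
ang=np.linspace(0,2*np.pi,40)
out=[]
for n,(x0,y0,w_,h_) in {'top':(205,145,150,80),'side':(200,195,80,100)}.items():
    k=5 if n=='top' else 5
    im=cv2.imread(f'pics/{n}0.png')[y0:y0+h_,x0:x0+w_];im=cv2.convertScaleAbs(cv2.resize(im,None,fx=k,fy=k,interpolation=cv2.INTER_CUBIC),alpha=1.4)
    def dr(P,c,cl=True): cv2.polylines(im,[np.int32(((proj(n,world(p,P))-[x0,y0]+.5)*k))],cl,c,1)
    dr(L[[0,1,3,2]],(0,0,255));dr(L[4:6],(0,255,0),False)
    for s in(1,-1): dr(np.c_[-.026+.017*np.cos(ang),0*ang+.026*s,.073+.017*np.sin(ang)],(255,0,0) if s>0 else (255,0,255))
    out.append(im)
H=max(o.shape[0] for o in out)
out=[cv2.copyMakeBorder(o,0,H-o.shape[0],0,0,0) for o in out];o=np.hstack(out);f=min(1,800/o.shape[1])
cv2.imwrite('pics/ov.png',cv2.resize(o,None,fx=f,fy=f,interpolation=cv2.INTER_AREA))
E
```

```text
chute [ 0.6234  0.034  -1.4317] [[-2.5, 0.1], [-1.8, -0.1], [2.4, -1.1], [3.4, 2.5], [-1.6, 1.1], [0.5, -2.8]]
tray [ 0.4215 -0.2847 -0.0533] [[-0.1, -0.1], [-0.2, -1.0], [0.0, 1.4], [0.3, -0.4]]
jar [0.61981492 0.05970352 0.073     ]
```

View pics/ov.png

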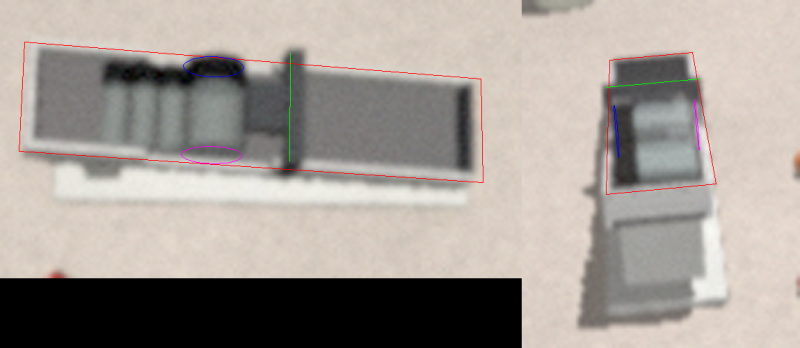

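The chute length model is off by a few mm at the ends. It is a tilted box, and the bar overhangs. I'll refit with that geometry, taking the bar and jar as midpoints.

```bash
cat > refit.py <<'E'
from h import *
a=0.2
def w(s,y,h): return [s*np.cos(a)+h*np.sin(a),y,.05-s*np.sin(a)+h*np.cos(a)]
L=np.array([w(-.13,.0315,.018),w(-.13,-.0315,.018),w(.13,.0315,.018),w(.13,-.0315,.018)])
px=np.array([[52,38],[40,215],[748,103],[746,252]]);c2=lambda q:np.array([205,150])+(np.array(q)+.5)/5.5-.5
g=np.linspace(0,2*np.pi,60);J=np.vstack([np.c_[-.026+.017*np.cos(g),0*g+.026*s,.073+.017*np.sin(g)] for s in(1,-1)])
def bb(P,n='top'): q=proj(n,P);return np.r_[q.min(0),q.max(0)]
jb=np.r_[c2([298,62]),c2([390,207])]
def f(p): return np.r_[(proj('top',world(p,L))-c2(px)).ravel(),(proj('top',world(p,[.0175,0,.082]))-c2([461,147])).ravel(),1.5*(bb(world(p,J))-jb)]
r=least_squares(f,[.62,.03,-1.43],loss='soft_l1');p=r.x
if __name__=='__main__':
    print(p.round(4),f(p).round(1))
    j=world(p,[-.026,0,.073])[0];print('jar',j.round(4),'side bbox*4.44',((bb(world(p,J),'side')-200)*4.444).round(0))
    s=env.get_state();psi=s['ee_rot'][2];Rm=R.from_euler('xyz',s['ee_rot']).as_matrix()
    print('shift to TCP z .16 above jar',(Rm.T@(np.r_[j[:2],.16]-s['ee_pos'])).round(4),'turn',psi-(p[2]+np.pi))
E
python3 refit.py
```

```text
[ 0.6237  0.0342 -1.4309] [ 0.7  0.3  1.4 -0.5  2.5 -1.3  3.6  1.4 -0.6 -1.3 -3.4 -0.4 -1.7  6.2]
jar [0.6201 0.06   0.073 ] side bbox*4.44 [115. 101. 224. 177.]
shift to TCP z .16 above jar [-0.569  -0.3958  0.0931] turn 1.1081313557069798
```

The jar's own silhouette puts its centre about 3 mm further toward -y than the chute fit does, and agrees across the chute. I'll aim for (0.620, 0.057).

```bash
python3 -m crank '[[[-0.57,-0.399,0.04],1.108],[[-0.57,-0.399,0.04],1.108],[[-0.57,-0.399,0.04],1.108],[[-0.57,-0.399,0.04],1.108],[[-0.57,-0.399,0.04],1.108],[[-0.57,-0.399,0.04],1.108],[[-0.57,-0.399,0.04],1.108],[[-0.57,-0.399,0.04],1.108],[[-0.57,-0.399,0.04],1.108],[[-0.57,-0.399,0.04],1.108],[[-0.57,-0.399,0.04],1.108],[[-0.57,-0.399,0.04],1.108],[[-0.57,-0.399,0.04],1.108],[[-0.57,-0.399,0.04],1.108],[[-0.57,-0.399,0.04],1.108],[[-0.57,-0.399,0.04],1.108],[[-0.57,-0.399,0.04],1.108],[[-0.57,-0.399,0.04],1.108],[[-0.57,-0.399,0.04],1.108],[[-0.57,-0.399,0.04],1.108]]'
```

```text
clock: 1.77
ee_pos: [0.6196, 0.0579, 0.2127]
ee_rot: [-3.14, -0.001, 1.711]
wrist_force: [-0.1, 0.4, -0.9]
opening: 0.0855
```

```bash
python3 -m crank '[[[0,0,0.03],0],[[0,0,0.06],0],[[0,0,0.085],0],[[0,0,0.1],0],[[0,0,0.108],0],[[0,0,0.108],0],[[0,0,0.108],0]]' && python3 - <<'E'
from refit import *
s=env.snapshot('side');t=env.snapshot('top');cv2.imwrite('pics/s1.png',s);cv2.imwrite('pics/t1.png',t)
st=env.get_state();Rm=R.from_euler('xyz',st['ee_rot']).as_matrix();tip=[st['ee_pos']+Rm@[0,k*.0428,.022] for k in(1,-1)]
o=[]
for n,im,(x,y,w_,h_) in(('side',s,(190,160,100,130)),('top',t,(205,120,130,130*1))):
    c=cv2.convertScaleAbs(cv2.resize(im[y:y+h_,x:x+w_],None,fx=4 if n=='side' else 3,fy=4 if n=='side' else 3,interpolation=cv2.INTER_CUBIC),alpha=1.4);k=4 if n=='side' else 3
    for q in proj(n,np.array(tip)): cv2.circle(c,tuple(int(v) for v in (q-[x,y]+.5)*k),3,(0,0,255),1)
    q=proj(n,world(p,[-.026,0,.073])+[0,-.003,0])[0];cv2.circle(c,tuple(int(v) for v in (q-[x,y]+.5)*k),3,(0,255,0),1)
    o.append(c)
H=max(c.shape[0] for c in o);cv2.imwrite('pics/c1.png',np.hstack([cv2.copyMakeBorder(c,0,H-c.shape[0],0,0,0) for c in o]))
E
```

```text
clock: 2.35
ee_pos: [0.6202, 0.0584, 0.1057]
ee_rot: [3.141, -0.0, 1.712]
wrist_force: [0.2, 0.4, -0.5]
opening: 0.0854
```

View pics/c1.png

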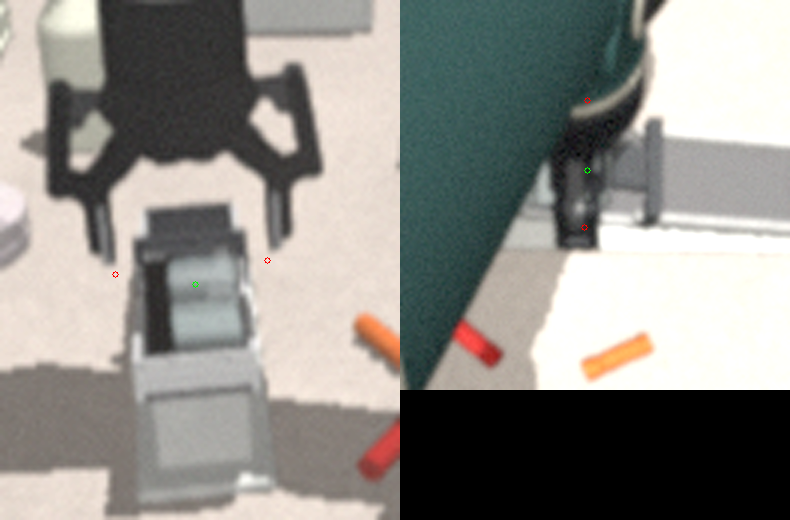

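The fingers straddle the jar centrally: side-crop tips are at 107 and 278, with jar ends at 145 and 238. They stand about 10 mm higher than the shut-state tips, as expected. Next I descend to TCP z 0.084, which leaves the tips at about 0.066 when closed on 52 mm, above the low walls at about 0.062.

```bash
python3 -m crank '[[[0,0,0.01],0],[[0,0,0.018],0],[[0,0,0.0215],0],[[0,0,0.0215],0],[[0,0,0.0215],0]]' && python3 -m crank '[[[0,0,0],0],[[0,0,0],0],[[0,0,0],0],[[0,0,0],0],[[0,0,0],0],[[0,0,0],0],[[0,0,0],0],[[0,0,0],0],[[0,0,0],0],[[0,0,0],0]]' -1
```

```text
clock: 2.87
ee_pos: [0.6199, 0.057, 0.0833]
ee_rot: [-3.141, 0.0, 1.711]
wrist_force: [0.1, -0.1, 0.5]
opening: 0.0851
clock: 3.7
ee_pos: [0.6209, 0.0573, 0.0845]
ee_rot: [3.14, -0.0, 1.711]
wrist_force: [0.8, 0.3, 5.8]
opening: 0.0508
```

Gripped at 51 mm. Lifting straight up with a slight uphill bias to clear the tongue.

```bash
python3 -m crank '[[[0.001,0,-0.003],0],[[0.0015,0,-0.008],0],[[0.0015,0,-0.015],0],[[0.0015,0,-0.025],0],[[0.0015,0,-0.037],0],[[0.0015,0,-0.05],0],[[0.0015,0,-0.065],0],[[0.0015,0,-0.08],0],[[0.0015,0,-0.095],0],[[0.0015,0,-0.108],0],[[0.0015,0,-0.116],0],[[0.0015,0,-0.12],0],[[0.0015,0,-0.12],0]]' && python3 - <<'E'
from h import *
s=env.snapshot('side');t=env.snapshot('top');cv2.imwrite('pics/s2.png',s);cv2.imwrite('pics/t2.png',t)
k=lambda im,x,y,w,h:cv2.convertScaleAbs(cv2.resize(im[y:y+h,x:x+w],None,fx=4,fy=4,interpolation=cv2.INTER_CUBIC),alpha=1.4)
cv2.imwrite('pics/c2.png',np.hstack([k(s,190,140,100,145),k(t,250,110,100,145)]))
E
```

```text
clock: 4.78
ee_pos: [0.6203, 0.0587, 0.205]
ee_rot: [3.14, -0.0, 1.711]
wrist_force: [0.0, -0.7, -1.2]
opening: 0.0513
```

View pics/c2.png

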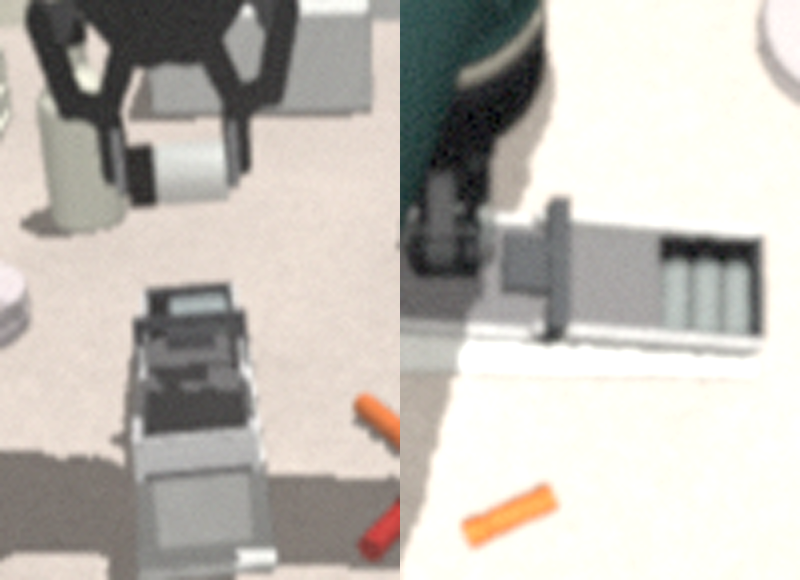

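The jar is held level in the fingers, and the three tubes have rolled down to the end stop (top crop 665–750). Next I carry it to above the tray centre, turning to line up with the tray sides.

```bash
python3 -m crank '[[[-0.006,-0.005,0],0.004],[[-0.019,-0.015,0],0.012],[[-0.034,-0.027,0],0.021],[[-0.053,-0.042,0],0.033],[[-0.072,-0.056,0],0.044],[[-0.094,-0.073,0],0.058],[[-0.116,-0.091,0],0.071],[[-0.137,-0.108,0],0.085],[[-0.159,-0.125,0],0.098],[[-0.181,-0.142,0],0.112],[[-0.203,-0.159,0],0.125],[[-0.225,-0.176,0],0.139],[[-0.247,-0.193,0],0.152],[[-0.265,-0.208,0],0.164],[[-0.284,-0.223,0],0.176],[[-0.297,-0.233,0],0.183],[[-0.306,-0.240,0],0.189],[[-0.312,-0.245,0],0.193],[[-0.312,-0.245,0],0.193],[[-0.312,-0.245,0],0.193]]'
```

```text
clock: 6.55
ee_pos: [0.4208, -0.2841, 0.2036]
ee_rot: [-3.141, -0.001, 1.518]
wrist_force: [0.5, -0.2, -0.0]
opening: 0.0511
```

```bash
python3 -m crank '[[[0,0,0.005],0],[[0,0,0.015],0],[[0,0,0.03],0],[[0,0,0.048],0],[[0,0,0.066],0],[[0,0,0.084],0],[[0,0,0.102],0],[[0,0,0.12],0],[[0,0,0.135],0],[[0,0,0.147],0],[[0,0,0.155],0],[[0,0,0.159],0],[[0,0,0.159],0],[[0,0,0.159],0]]' && python3 - <<'E'
from h import *
s=env.snapshot('side');t=env.snapshot('top');cv2.imwrite('pics/s3.png',s);cv2.imwrite('pics/t3.png',t)
k=lambda im,x,y,w,h:cv2.convertScaleAbs(cv2.resize(im[y:y+h,x:x+w],None,fx=4,fy=4,interpolation=cv2.INTER_CUBIC),alpha=1.4)
cv2.imwrite('pics/c3.png',np.hstack([k(s,265,110,100,110),k(t,375,255,100,110)]))
E
```

```text
clock: 7.72
ee_pos: [0.4211, -0.2846, 0.045]
ee_rot: [3.141, 0.0, 1.518]
wrist_force: [0.1, -0.5, -1.5]
opening: 0.0509
```

View pics/c3.png

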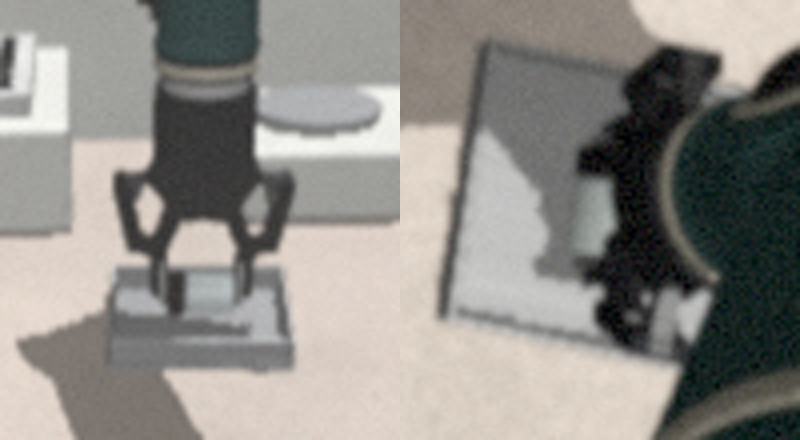

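The jar hangs over the middle of the tray floor, clear of the walls. Now I lower it to feel for contact, which I expect around TCP z 0.032.

```bash
python3 -m crank '[[[0,0,0.003],0],[[0,0,0.006],0],[[0,0,0.009],0],[[0,0,0.01],0],[[0,0,0.01],0],[[0,0,0.01],0]]'; python3 -m crank '[[[0,0,0.0005],0],[[0,0,0.001],0],[[0,0,0.001],0]]';  python3 -m crank '[[[0,0,0.0005],0],[[0,0,0.001],0],[[0,0,0.001],0]]'
```

```text
clock: 8.32
ee_pos: [0.4208, -0.2845, 0.0347]
ee_rot: [-3.141, -0.0, 1.518]
wrist_force: [0.6, -0.6, -0.1]
opening: 0.0507
clock: 8.57
ee_pos: [0.4209, -0.2844, 0.0338]
ee_rot: [3.141, -0.0, 1.518]
wrist_force: [0.3, -0.1, 0.1]
opening: 0.0508
clock: 8.82
ee_pos: [0.421, -0.2845, 0.0329]
ee_rot: [3.141, -0.0, 1.518]
wrist_force: [-0.6, 0.7, 1.3]
opening: 0.0511
```

```bash
python3 -m crank '[[[0,0,0.0005],0],[[0,0,0.0007],0],[[0,0,0.0007],0]]'; python3 -m crank '[[[0,0,0.0004],0],[[0,0,0.0007],0],[[0,0,0.0007],0]]'
```

```text
clock: 9.07
ee_pos: [0.4209, -0.2845, 0.0328]
ee_rot: [3.141, -0.001, 1.518]
wrist_force: [-2.5, 0.8, 9.9]
opening: 0.0512
clock: 9.32
ee_pos: [0.421, -0.2846, 0.0328]
ee_rot: [3.141, -0.001, 1.517]
wrist_force: [-4.5, 2.3, 16.9]
opening: 0.0511
```

Floor contact is felt (10–17 N). I'll ease off the preload, open part way inside the tray, then rise.

```bash
python3 -m crank '[[[0,0,-0.0006],0],[[0,0,-0.0012],0],[[0,0,-0.0012],0]]'; python3 -m crank '[[[0,0,0],0],[[0,0,0],0],[[0,0,0],0],[[0,0,0],0],[[0,0,0],0],[[0,0,0],0]]' 0.6;  python3 -m crank '[[[0,0,-0.005],0],[[0,0,-0.015],0],[[0,0,-0.03],0],[[0,0,-0.05],0],[[0,0,-0.075],0],[[0,0,-0.1],0],[[0,0,-0.125],0],[[0,0,-0.15],0],[[0,0,-0.17],0],[[0,0,-0.18],0],[[0,0,-0.18],0]]'
```

```text
clock: 9.57
ee_pos: [0.421, -0.2845, 0.0329]
ee_rot: [3.141, 0.0, 1.518]
wrist_force: [-0.8, 1.6, 6.1]
opening: 0.051
clock: 10.07
ee_pos: [0.4208, -0.2845, 0.0325]
ee_rot: [-3.141, -0.0, 1.518]
wrist_force: [0.6, -0.1, -0.4]
opening: 0.0686
clock: 10.98
ee_pos: [0.422, -0.2851, 0.2152]
ee_rot: [3.136, 0.001, 1.518]
wrist_force: [0.7, -0.2, -0.2]
opening: 0.0682
```

```bash
python3 - <<'E'
from h import *
s=env.snapshot('side');t=env.snapshot('top')
k=lambda im,x,y,w,h,f=4:cv2.convertScaleAbs(cv2.resize(im[y:y+h,x:x+w],None,fx=f,fy=f,interpolation=cv2.INTER_CUBIC),alpha=1.4)
cv2.imwrite('pics/c4.png',np.hstack([k(s,265,130,80,100),k(t,210,145,260,220,400/220.)]))
E
```

```text
(no output)
```

View pics/c4.png

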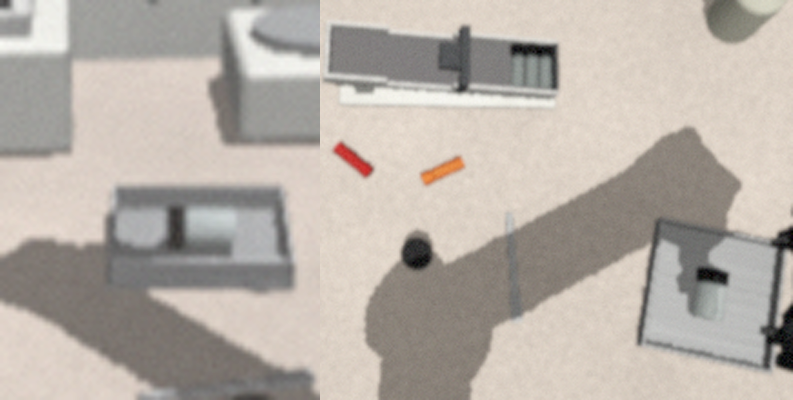

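The jar lies in the middle of the tray at top pixel (425,307), cap toward the chute. The three tubes are at the end stop and the gripper is well clear, so I'm handing in.

```bash
python3 - <<'E'
from plant import env
s=env.get_state();print(s['clock'],s['wrist_force']);print(env.close_job())
E
```

```text
11.0833 [ 0.56050324 -0.14145685 -1.0566123 ]
the job is handed in; nothing more can be done
None
```

The jar is out of the chute and lying in the middle of the square tray, and I handed the job in at 11.1 s. I gripped it by its flat ends, lifted it straight up past the gate and carried it over. I lowered it until the floor was felt (about 17 N at most), eased off, opened the fingers part way and rose clear.

**Last checks:**
- **Jar:** both views show it lying in the tray, at about pixel (425,307) in the top view. That is within a pixel or two of the tray centre.
- **Tubes:** all three lie side by side against the end stop.
- **Gripper:** it stood about 0.18 m above the tray touching nothing, with a wrist force of about 1 N.

**What disagreed or was not checked:**
- My fit of the chute's ends was off by up to about 7 mm. The jar's own outline also sat about 3 mm further downhill than that fit predicted, so I gripped by the outline.
- I took only one pair of pictures after letting go, so I did not separately check that the jar stayed still.

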